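# Spice jars in a row by height

### The job

Line the four glass spice jars up on the slatted shelf in order of height, one jar standing centred on each of the four coasters: the tallest next to the upturned steel steamer pot, stepping down to the shortest next to the bamboo basket. Keep the jars upright and set each one down gently, never dropping or banging it, and leave the pot and the basket where they stand.

Things in the scene. Friction and masses are not known exactly. Their poses are not given: they have to be found in the camera images.
- jar_red: closed glass spice jar, 130 mm tall over all, 48 mm across, round and straight-sided; red screw lid (top 16 mm, 45 mm across), brick-red contents. Stands on the worktop (z = 0) at the start. Origin: centre of its underside, z up. About 0.22 kg.
- jar_yellow: closed glass spice jar, 110 mm tall over all, 48 mm across, round and straight-sided; yellow screw lid (top 16 mm, 45 mm across), mustard-yellow contents. Stands on the worktop (z = 0) at the start. Origin: centre of its underside, z up. About 0.19 kg.
- jar_green: closed glass spice jar, 90 mm tall over all, 48 mm across, round and straight-sided; green screw lid (top 16 mm, 45 mm across), dull green contents. Stands on the worktop (z = 0) at the start. Origin: centre of its underside, z up. About 0.15 kg.
- jar_black: closed glass spice jar, 70 mm tall over all, 48 mm across, round and straight-sided; black screw lid (top 16 mm, 45 mm across), near-black contents. Stands on the worktop (z = 0) at the start. Origin: centre of its underside, z up. About 0.12 kg.
- coaster_cork: cork-brown round coaster, 66 mm across, 4 mm thick, stuck on the slatted shelf. Origin: centre of its underside, on the shelf top (z = 0.060), so a jar on it has its base at z = 0.064. The four form a row about 88 mm apart between pot and basket; which colour is where differs each time. Its x axis points across the shelf, away from the robot; y along the row.
- coaster_violet: violet round coaster, 66 mm across, 4 mm thick, stuck on the slatted shelf. Origin: centre of its underside, on the shelf top (z = 0.060), so a jar on it has its base at z = 0.064. The four form a row about 88 mm apart between pot and basket; which colour is where differs each time. Its x axis points across the shelf, away from the robot; y along the row.
- coaster_charcoal: charcoal-black round coaster, 66 mm across, 4 mm thick, stuck on the slatted shelf. Origin: centre of its underside, on the shelf top (z = 0.060), so a jar on it has its base at z = 0.064. The four form a row about 88 mm apart between pot and basket; which colour is where differs each time. Its x axis points across the shelf, away from the robot; y along the row.
- coaster_blue: blue round coaster, 66 mm across, 4 mm thick, stuck on the slatted shelf. Origin: centre of its underside, on the shelf top (z = 0.060), so a jar on it has its base at z = 0.064. The four form a row about 88 mm apart between pot and basket; which colour is where differs each time. Its x axis points across the shelf, away from the robot; y along the row.
- pot: upturned steel steamer pot, mouth down, pierced bottom up: 186 mm across at the rim, 110 mm tall, two loop handles on the +x and -x sides of the shelf reaching 104 mm from its axis. Stands loose at one end of the shelf (left or right differs), its axis about 160 mm from the nearest coaster's centre. Origin: centre of its underside on the shelf top.
- basket: round bamboo steaming basket with a domed lid, 182 mm across, 80 mm tall, loose at the other end of the shelf, its axis about 160 mm from the nearest coaster's centre. Origin: centre of its underside on the shelf top.
Mind the look-alikes: they are no part of the job. Leave any pink look-alike of the jar_black alone.

How it is judged:
By the outcome, as a careful person would: the job done as asked, in the order asked, and still so for the second after the job is handed in, with the robot touching nothing.
It also fails if it takes over 104 s, if anything falls off the work surface, if the arm or the gripper's body presses on something with over 40 N, if the wrist force passes 120 N, or if a joint passes its speed limit or range.

### The arm

A 7-joint arm with a two-finger parallel gripper is mounted at the origin on the work surface. World frame = base frame: x ahead of the robot, y to its left, z up, the work surface at z = 0. Lengths are in m, angles in rad, forces in N, time in s.
With the tool pointing down it reaches from about 0.425 to 0.925 m from the base axis. Payload 6.8 kg.
Tool frame: the origin (TCP) lies on the centre line of the jaws, within the pads' length; the fingertips stand 25 mm ahead of it and the grasp point (between the pads) lies 6 mm ahead of it; z points along the fingers, y is the line along which they close (so a half turn about z gives the same grasp; the last joint's range is limited). The gripper opens to 85 mm and grips with 20 to 120 N. Pads are 22 mm wide; open, the fingers measure 114 mm over their backs; the gripper's body (76 mm by 85 mm) begins 54 mm behind the grasp point. The pads swing forward as they close: fully open they stand 13 mm farther back than shut.
Start: joints at [-1.362, 0.477, 0.022, 1.555, -0.011, 1.109, -0.083], TCP at [0.21, 0.641, 0.231] pointing down, gripper open.
Joint ranges: [-2.96, 2.96], [-0.34, 2.1], [-1.41, 1.46], [0.24, 2.44], [-1.37, 4.51], [0.17, 1.92], [-2.96, 2.96]. Speed limits (rad/s): [2.39, 2.39, 3.14, 3.14, 3.14, 3.14, 3.14].

### API

Orientations are given as a rotation vector (axis times angle).
In Python, from bench import status, imaging, workorder gives the robot as it stands.
- The arm moves only by the tool send_rows, never from a script. Its argument "steps" is a list of rows, each an object of numbers: "dx", "dy", "dz": the shift along the tool's x, y, z in cm; "yaw": the turn about the tool's z in degrees; "gripper": the opening, from 0 (shut) to 1 (fully open). A call has 1 to 5 rows; each row is the pose to reach, as a shift and turn from the pose commanded when the call began, along the tool's axes at that moment; what a row does not reach only later rows make up. A row lasts 1/8 s, in which the tool goes at most 62.5 mm and 10.7 degrees, less where a joint would pass 70% of its speed; a pose out of reach is approached as far as the arm can. A call with a gripper value outside its range is refused whole. The fingers move at their own pace and stop on an object; "force" is the grip in N (left out, the last holds). Time passes only in rows, so rows that repeat a pose let the fingers close. It gives the time, the measured TCP pose, the force, the opening and the grip force at its end, in the units of the state.
- status.get_obs(): the state, without advancing time (a new reading comes with each control period).
- imaging.grab_frame(name): name is "side" or "top"; returns a dict with "color" (480x640x3 uint8, red, green, blue), "depth" (480x640 float32, m along the optical axis (not along the pixel's ray), 0 where there is no reading), "K" (3x3 intrinsics, pixels), "k1" (the pictures are not rectified: a ray, as slopes to the right and down, at radius r is drawn at 1 + k1 r^2 times it, then the intrinsics apply), "R" (3x3) and "t" (3): a world point X has camera coordinates R X + t. Camera axes: x right, y down, z forward; pixel columns grow to the right and rows downward; lengths in m; the calibration is good to about 2 mm. A picture is of the moment at which its call begins.
- workorder.hand_in(): hands the job in; it is judged then, once.
The state is a dict: "clock": time; "joints": joint angles; "qvel": joint speeds; "tau": joint torques, N m; "tcp_pos": TCP position; "orientation": TCP orientation; "contact_force": force on the tool from outside, world axes, zero at the start; "moment": the same for the moment, N m; "grip_width": finger opening in m; "gripper_force": force on a finger pad.
Only numpy, scipy, OpenCV 4.12 (cv2) and the standard library are available. Lean on these libraries where they do the work, as an engineer would, in place of code of your own. Each camera call takes 0.05 s, during which the arm holds its last target. There are 200 camera calls.

## Working session

There is one attempt and no reset: what is moved stays moved. The work goes in short steps, Python scripts to look and compute and a tool call to move; the robot and the scene stay as the last step left them, time stands still between calls to the robot, and variables do not carry over. Pictures are saved under pics/ and viewed, at most 14 in all, crops included, and the job is handed in when it is done.

Besides the shell and the picture viewer there is one more tool, called after "Emit:" by a JSON object that holds its "name" and its "arguments". send_rows: Moves the arm, as the interface text tells. Its arguments: {"type":"object","properties":{"steps":{"type":"array"},"force":{"type":"number"}},"required":["steps"]}

```bash
ls; mkdir -p pics
cat > h.py <<'E'
import numpy as np, cv2
from bench import status, imaging
def grab(n):
    return imaging.grab_frame(n)
def ray(f,u,v):
    K=f["K"]; d=np.array([f["k1"],0,0,0,0],float)
    p=cv2.undistortPoints(np.array([[[u,v]]],float),K,d)[0,0]
    return np.array([p[0],p[1],1.])
def world(f,u,v,z=None):
    """depth==None: use depth image"""
    r=ray(f,u,v); R=np.array(f["R"]);t=np.array(f["t"])
    if z is None:
        d=f["depth"][int(round(v)),int(round(u))]
        return R.T@(r*d-t)
    c=-R.T@t; w=R.T@r
    return c+w*(z-c[2])/w[2]
def cloud(f):
    h,w=f["depth"].shape
    uu,vv=np.meshgrid(np.arange(w,dtype=float),np.arange(h,dtype=float))
    p=cv2.undistortPoints(np.stack([uu,vv],-1).reshape(-1,1,2),f["K"],np.array([f["k1"],0,0,0,0],float)).reshape(h,w,2)
    d=f["depth"]
    P=np.concatenate([p*d[...,None],d[...,None]],-1)
    return (P-np.array(f["t"]))@np.array(f["R"])
E
python3 - <<'E'
from h import *
for n in("top","side"):
    f=grab(n); cv2.imwrite(f"pics/{n}0.png",f["color"][...,::-1]); print(n,f["K"],f["k1"],-f["R"].T@f["t"],(f["depth"]>0).mean())
print(status.get_obs())
E
```

```text
pics
top [[497.65411589   0.         318.49076163]
 [  0.         497.65411589 238.14100705]
 [  0.           0.           1.        ]] -0.06206282451276538 [0.35871266 0.00194967 1.06716383] 0.9959309895833334
side [[503.27196956   0.         314.02675505]
 [  0.         503.27196956 240.76104198]
 [  0.           0.           1.        ]] -0.13085155948319266 [0.36775467 0.74381939 0.61342226] 0.99609375
{'clock': 0.1, 'joints': array([-1.36211059,  0.4777057 ,  0.02234722,  1.55638593, -0.01150085,
        1.10929259, -0.08311317]), 'qvel': array([-0.00042867, -0.00192419,  0.00207157, -0.00188313, -0.00084458,
        0.00086677,  0.00196341]), 'tau': array([ 5.28652046e-03, -5.97764111e+01,  1.61421541e+00, -2.81960016e+01,
        1.28289734e-02,  4.83183234e-03, -2.12327274e-05]), 'tcp_pos': array([0.21011508, 0.64088595, 0.23051681]), 'orientation': array([-4.95502190e-01, -3.10212673e+00,  2.60326903e-03]), 'contact_force': array([-0.05949639, -0.23126471,  0.01427523]), 'moment': array([-0.03469404, -0.05941487, -0.02811225]), 'gripper_force': 0.0, 'grip_width': 0.08543063140181709}
```

View pics/top0.png

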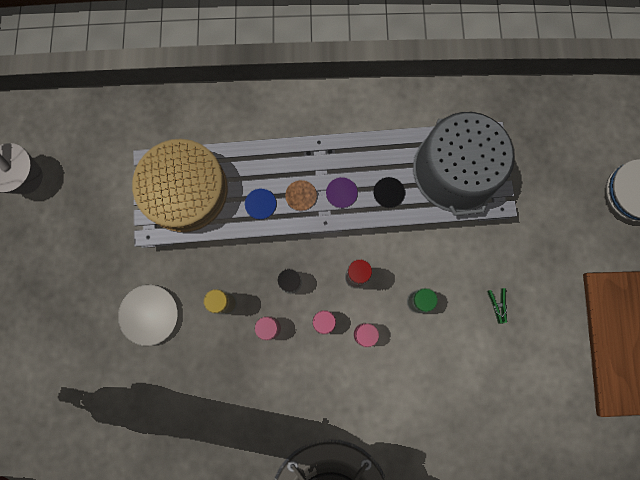

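View pics/side0.png

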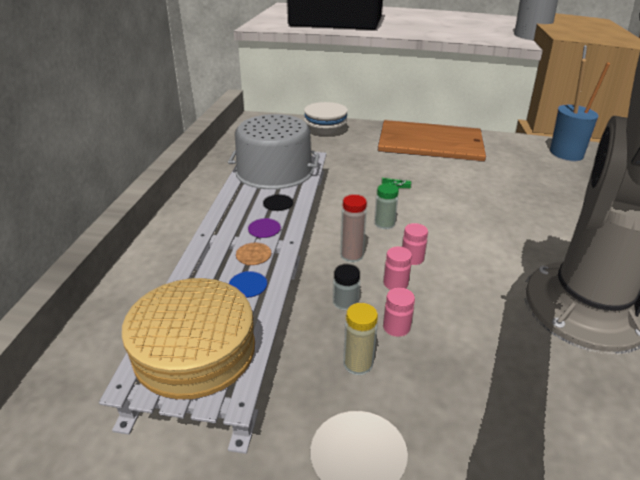

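The top view shows the basket at (180,185) and the pot at (465,160). The coasters run blue (261,204), cork (301,195), violet (342,192), charcoal (390,192). The jar lids are yellow (215,301), black (290,280), red (360,271) and green (426,300). Possible mix-ups: pink look-alikes at (267,328), (324,322) and (367,335), the charcoal coaster at (390,192) for black, and green clips at (498,305). The side view agrees: yellow (362,318), black (347,274), red (354,203), green (387,190).

```bash
cat > meas.py <<'E'
from h import *
def measure(seeds_top, seeds_side, zr):
    out={}
    for n,S in(("top",seeds_top),("side",seeds_side)):
        f=grab(n); P=cloud(f); hsv=cv2.cvtColor(f["color"],cv2.COLOR_RGB2LAB).astype(float)
        for k,(u,v) in S.items():
            p0=P[v,u]; r=45
            m=(np.abs(P[...,2]-p0[2])<.006)&(np.linalg.norm(P[...,:2]-p0[:2],axis=-1)<.08)
            m&=np.linalg.norm(hsv[...,1:]-hsv[v,u,1:],axis=-1)<18
            if 'C' in k: m&=np.abs(hsv[...,0]-hsv[v,u,0])<40
            _,lab=cv2.connectedComponents(m.astype(np.uint8),connectivity=4); m=lab==lab[v,u]
            q=P[m][:,:2].astype(np.float32); (c,rad)=cv2.minEnclosingCircle(q)
            print(n,k,"z %.4f"%np.median(P[m][:,2]),"circ",np.round(c,4),"r %.4f"%rad,"mean",np.round(q.mean(0),4),m.sum())
E
python3 - <<'E'
from meas import *
measure(dict(yellow=(215,301),black=(290,280),red=(360,271),green=(426,300),pA=(267,328),pB=(324,322),pC=(367,335),Cblue=(261,204),Ccork=(301,195),Cvio=(342,192),Cchar=(390,192),basket=(180,185),pot=(465,150)),
 dict(yellow=(362,316),black=(347,274),red=(354,202),green=(387,189),pA=(400,297),pB=(398,255),pC=(415,230),Cblue=(248,284),Ccork=(253,253),Cvio=(264,228),Cchar=(278,203)),0)
f=grab("top"); cv2.imwrite("pics/c1.png",cv2.resize(f["color"][240:350,190:450,::-1],None,fx=3,fy=3,interpolation=2))
E
```

```text
top yellow z 0.1096 circ [0.4063 0.2118] r 0.0224 mean [0.4062 0.2118] 417
top black z 0.0698 circ [0.4466 0.0723] r 0.0224 mean [0.4459 0.0725] 315
top red z 0.1293 circ [ 0.4553 -0.0666] r 0.0223 mean [ 0.4551 -0.0665] 425
top green z 0.0893 circ [ 0.4004 -0.197 ] r 0.0226 mean [ 0.4006 -0.1963] 397
top pA z 0.0699 circ [0.3525 0.1191] r 0.0231 mean [0.3529 0.1189] 405
top pB z 0.0695 circ [0.3622 0.0034] r 0.0225 mean [0.3618 0.0032] 377
top pC z 0.0694 circ [ 0.3344 -0.0813] r 0.0226 mean [ 0.3347 -0.0815] 400
top Cblue z 0.0634 circ [0.6085 0.1308] r 0.0335 mean [0.6074 0.1303] 748
top Ccork z 0.0637 circ [0.6238 0.0455] r 0.0331 mean [0.6227 0.045 ] 677
top Cvio z 0.0633 circ [ 0.6282 -0.0391] r 0.0338 mean [ 0.6274 -0.0394] 753
top Cchar z 0.0632 circ [ 0.626 -0.136] r 0.0349 mean [ 0.6251 -0.1381] 757
top basket z 0.1345 circ [0.6377 0.2856] r 0.0751 mean [0.6386 0.2863] 3477
top pot z 0.1693 circ [ 0.6754 -0.2722] r 0.0799 mean [ 0.6724 -0.2758] 4889
side yellow z 0.1095 circ [0.4051 0.2134] r 0.0236 mean [0.4052 0.2159] 576
side black z 0.0696 circ [0.4469 0.0732] r 0.0235 mean [0.4457 0.0767] 397
side red z 0.1299 circ [ 0.4523 -0.0641] r 0.0231 mean [ 0.4535 -0.06  ] 246
side green z 0.0895 circ [ 0.399  -0.1959] r 0.0233 mean [ 0.3987 -0.1909] 192
side pA z 0.0694 circ [0.3511 0.1204] r 0.0237 mean [0.3512 0.1228] 459
side pB z 0.0698 circ [0.3613 0.0044] r 0.0233 mean [0.3608 0.0076] 338
side pC z 0.0698 circ [ 0.3332 -0.0802] r 0.0228 mean [ 0.333  -0.0773] 260
side Cblue z 0.0639 circ [0.6066 0.1308] r 0.0333 mean [0.6038 0.1295] 650
side Ccork z 0.0641 circ [0.6224 0.0463] r 0.0332 mean [0.6217 0.0485] 602
side Cvio z 0.0643 circ [ 0.624  -0.0391] r 0.0338 mean [ 0.6256 -0.0363] 463
side Cchar z 0.0643 circ [ 0.6222 -0.1365] r 0.0324 mean [ 0.6226 -0.1343] 360
```

View pics/c1.png

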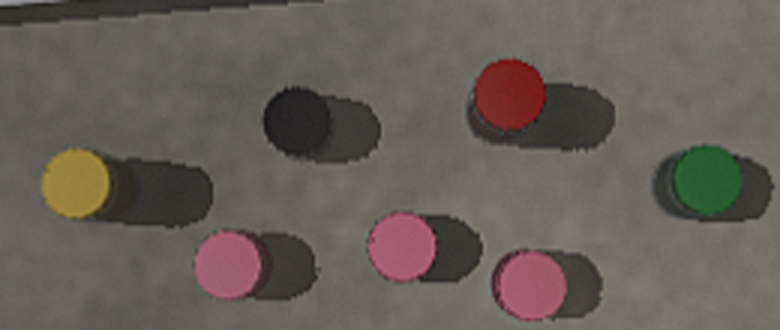

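Colour, size and height all match the four wanted jars; the pink ones stay out. The charcoal coaster's fit is loose, so I'll refine the coaster centres with fixed-radius fits.

```bash
cat > coast.py <<'E'
from h import *
S=dict(top=dict(blue=(261,204),cork=(301,195),vio=(342,192),char=(390,192)),side=dict(blue=(248,284),cork=(253,253),vio=(264,228),char=(278,203)))
if __name__=="__main__":
  for n in S:
    f=grab(n);lab=cv2.cvtColor(f["color"],cv2.COLOR_RGB2LAB).astype(float)
    for k,(u,v) in S[n].items():
        c0=world(f,u,v,.064)[:2]; R=f["R"];t=f["t"]
        g=np.arange(-.05,.0501,.001); X,Y=np.meshgrid(c0[0]+g,c0[1]+g,indexing="ij")
        W=np.stack([X,Y,np.full_like(X,.064)],-1).reshape(-1,1,3)
        px=cv2.projectPoints(W,cv2.Rodrigues(R)[0],t,f["K"],np.array([f["k1"],0,0,0.]))[0].reshape(101,101,2).astype(np.float32)
        I=cv2.remap(lab.astype(np.float32),px[...,0],px[...,1],cv2.INTER_LINEAR)
        d=np.linalg.norm((I-lab[v-2:v+3,u-2:u+3].mean((0,1)))*[.6,1,1],axis=-1)
        m=(d<22).astype(np.float32)*2-1
        r=np.hypot(*np.meshgrid(np.arange(-34,35),np.arange(-34,35)))
        s=cv2.filter2D(m,-1,(r<=33).astype(np.float32)-((r>33)&(r<=34)),borderType=cv2.BORDER_REPLICATE)
        w=s>s.max()-25; i,j=np.nonzero(w); print(n,k,round(c0[0]+g[i].mean(),4),round(c0[1]+g[j].mean(),4),s.max()/3400)
    cv2.imwrite(f"pics/co_{n}.png",cv2.resize(f["color"][165:225,240:420,::-1] if n=="top" else f["color"][180:310,200:320,::-1],None,fx=4,fy=4,interpolation=2))
E
python3 coast.py
```

```text
top blue 0.6075 0.1299 1.0067647
top cork 0.6231 0.0455 1.0167648
top vio 0.6273 -0.0398 1.025
top char 0.6244 -0.1386 0.98970586
side blue 0.6058 0.1313 0.7402941
side cork 0.6221 0.047 1.0061765
side vio 0.6261 -0.0365 0.91382354
side char 0.6224 -0.1342 0.87911767
```

View pics/co_top.png

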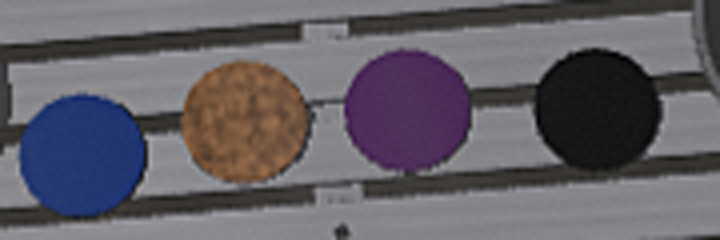

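Emit:
{"name": "send_rows", "arguments": {"steps": [{"dx": -3,"dy": -3,"yaw": 10,"gripper": 1},{"dx": -7,"dy": -7.5,"yaw": 20},{"dx": -11,"dy": -12,"yaw": 30},{"dx": -15,"dy": -16.5,"yaw": 40},{"dx": -19,"dy": -21,"yaw": 50}]}}

```text
validation failed for argument at $.st...
```

The crop shows four clean discs, at full-frame pixels blue (261,204), cork (301,195), violet (342,193) and charcoal (390,192). The move was refused, probably because of missing fields, so I'll give every field in each row.

Emit:
{"name": "send_rows", "arguments": {"steps": [{"dx": -3,"dy": -3,"dz": 0,"yaw": 10,"gripper": 1},{"dx": -7,"dy": -7.5,"dz": 0,"yaw": 20,"gripper": 1},{"dx": -11,"dy": -12,"dz": 0,"yaw": 30,"gripper": 1},{"dx": -15,"dy": -16.5,"dz": 0,"yaw": 40,"gripper": 1},{"dx": -19,"dy": -21,"dz": 0,"yaw": 50,"gripper": 1}], "force": 40}}

```text
clock: 0.98
tcp_pos: [0.3261, 0.3809, 0.2317]
orientation: [-1.768, -2.597, -0.001]
contact_force: [1.7, 0.1, 0.5]
grip_width: 0.0855
gripper_force: 0.0
```

```bash
cat > go.py <<'E'
import sys
from h import *
from scipy.spatial.transform import Rotation as Rn
s=status.get_obs(); R=Rn.from_rotvec(s["orientation"]).as_matrix(); p=s["tcp_pos"]
print("tcp",np.round(p,4),"heading of tool y",round(np.degrees(np.arctan2(R[1,1],R[0,1])),2),"tilt",round(np.degrees(np.arccos(-R[2,2])),2))
a=list(map(float,sys.argv[1:]))
print("d cm",np.round(R.T@(np.array(a[:3])-p)*100,2))
E
python3 go.py .4055 .2125 .231
```

```text
tcp [0.3261 0.3809 0.2317] heading of tool y 21.52 tilt 0.05
d cm [-18.58   1.21   0.06]
```

Emit:
{"name": "send_rows", "arguments": {"steps": [{"dx": -5,"dy": 0.3,"dz": 0,"yaw": 8,"gripper": 1},{"dx": -10,"dy": 0.6,"dz": 0,"yaw": 16,"gripper": 1},{"dx": -15,"dy": 0.9,"dz": 0,"yaw": 21.5,"gripper": 1},{"dx": -18.6,"dy": 1.2,"dz": 0,"yaw": 21.5,"gripper": 1},{"dx": -18.6,"dy": 1.2,"dz": 0,"yaw": 21.5,"gripper": 1}]}}

```text
clock: 1.6
tcp_pos: [0.4069, 0.2119, 0.2317]
orientation: [2.221, 2.222, 0.001]
contact_force: [-0.1, 1.0, -0.2]
grip_width: 0.0855
gripper_force: 0.0
```

```bash
python3 go.py .4055 .2125 .081
```

```text
tcp [0.4069 0.2119 0.2317] heading of tool y 0.03 tilt 0.03
d cm [ 0.06 -0.14 15.07]
```

Emit:
{"name": "send_rows", "arguments": {"steps": [{"dx": 0,"dy": -0.1,"dz": 4,"yaw": 0,"gripper": 1},{"dx": 0,"dy": -0.1,"dz": 9,"yaw": 0,"gripper": 1},{"dx": 0,"dy": -0.1,"dz": 13,"yaw": 0,"gripper": 1},{"dx": 0,"dy": -0.1,"dz": 15,"yaw": 0,"gripper": 1},{"dx": 0,"dy": -0.1,"dz": 15,"yaw": 0,"gripper": 1}]}}

```text
clock: 2.22
tcp_pos: [0.4035, 0.2149, 0.0802]
orientation: [-2.213, -2.229, 0.005]
contact_force: [-0.2, -0.6, 0.7]
grip_width: 0.085
gripper_force: 0.0
```

Emit:
{"name": "send_rows", "arguments": {"steps": [{"dx": 0,"dy": 0,"dz": 0,"yaw": 0,"gripper": 0.75},{"dx": 0,"dy": 0,"dz": 0,"yaw": 0,"gripper": 0.65},{"dx": 0,"dy": 0,"dz": 0,"yaw": 0,"gripper": 0.58},{"dx": 0,"dy": 0,"dz": 0,"yaw": 0,"gripper": 0.4},{"dx": 0,"dy": 0,"dz": 0,"yaw": 0,"gripper": 0.4}], "force": 40}}

```text
clock: 2.85
tcp_pos: [0.4053, 0.215, 0.0825]
orientation: [-2.215, -2.228, -0.003]
contact_force: [-2.1, -1.4, 10.1]
grip_width: 0.0449
gripper_force: 39.3
```

Run:
```python
from h import *
f=grab("side"); cv2.imwrite("pics/g1.png",cv2.resize(f["color"][220:440,260:480,::-1],None,fx=2.5,fy=2.5))
s=status.get_obs();print(s["contact_force"],s["grip_width"],s["tcp_pos"])
```

```text
[-1.89361298 -0.4793512   9.76518293] 0.04490341449854978 [0.40526669 0.2149413  0.08247516]
```

View pics/g1.png

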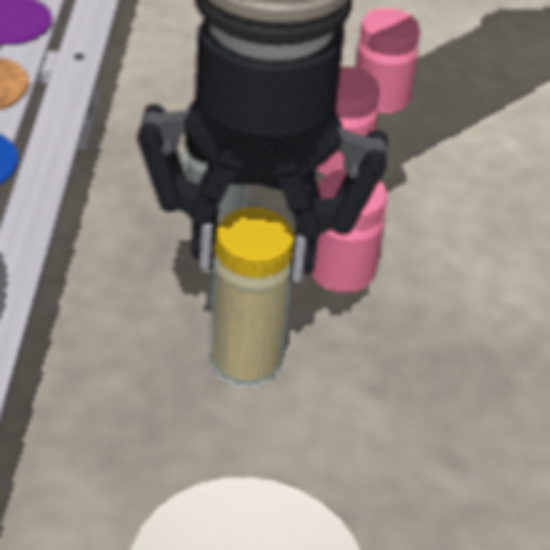

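Pads straddle the lid's lower half and the glass just below it, at crop x 207 and 300. I'll lift a little and check that the weight follows.

Emit:
{"name": "send_rows", "arguments": {"steps": [{"dx": 0,"dy": 0,"dz": -0.5,"yaw": 0,"gripper": 0.4},{"dx": 0,"dy": 0,"dz": -1.5,"yaw": 0,"gripper": 0.4},{"dx": 0,"dy": 0,"dz": -3,"yaw": 0,"gripper": 0.4},{"dx": 0,"dy": 0,"dz": -3,"yaw": 0,"gripper": 0.4},{"dx": 0,"dy": 0,"dz": -3,"yaw": 0,"gripper": 0.4}]}}

```text
clock: 3.52
tcp_pos: [0.4047, 0.2146, 0.1115]
orientation: [-2.214, -2.228, -0.001]
contact_force: [-0.3, 0.4, -1.6]
grip_width: 0.0449
gripper_force: 41.1
```

Run:
```python
from h import *
f=grab("side"); cv2.imwrite("pics/g2.png",cv2.resize(f["color"][180:440,260:480,::-1],None,fx=2.3,fy=2.3))
s=status.get_obs();print(s["contact_force"],s["grip_width"],s["tcp_pos"])
```

```text
[ 0.13030937  0.01502217 -1.62470109] 0.045081818694514386 [0.40452835 0.21447687 0.11127332]
```

View pics/g2.png

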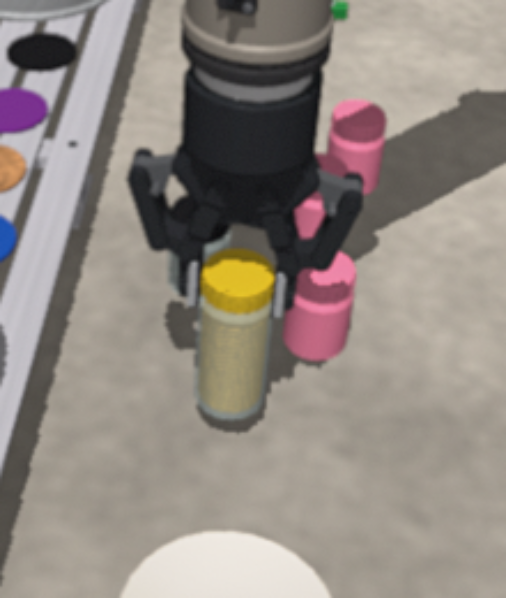

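Emit:
{"name": "send_rows", "arguments": {"steps": [{"dx": 0,"dy": 0,"dz": -3,"yaw": 0,"gripper": 0.4},{"dx": -0.5,"dy": 0.5,"dz": -7,"yaw": 0,"gripper": 0.4},{"dx": -2.5,"dy": 2.2,"dz": -9,"yaw": 0,"gripper": 0.4},{"dx": -5.5,"dy": 4.8,"dz": -9,"yaw": 0,"gripper": 0.4},{"dx": -9,"dy": 8,"dz": -9,"yaw": 0,"gripper": 0.4}]}}

```text
clock: 4.2
tcp_pos: [0.4855, 0.1248, 0.2013]
orientation: [-2.212, -2.23, -0.0]
contact_force: [0.4, -0.1, -1.4]
grip_width: 0.0452
gripper_force: 41.7
```

Emit:
{"name": "send_rows", "arguments": {"steps": [{"dx": -3.5,"dy": 3.2,"dz": 0,"yaw": 0,"gripper": 0.4},{"dx": -7,"dy": 6.4,"dz": 0,"yaw": 0,"gripper": 0.4},{"dx": -10.5,"dy": 9.5,"dz": 0,"yaw": 0,"gripper": 0.4},{"dx": -14,"dy": 12.5,"dz": 0,"yaw": 0,"gripper": 0.4},{"dx": -16,"dy": 14.2,"dz": 0,"yaw": 0,"gripper": 0.4}]}}

```text
clock: 4.82
tcp_pos: [0.629, -0.0367, 0.2005]
orientation: [2.217, 2.225, -0.003]
contact_force: [-0.6, 0.5, -1.6]
grip_width: 0.045
gripper_force: 41.7
```

```bash
python3 go.py .627 -.0365 .1465
```

```text
tcp [ 0.629  -0.0367  0.2005] heading of tool y 0.22 tilt 0.1
d cm [ 0.03 -0.19  5.4 ]
```

Emit:
{"name": "send_rows", "arguments": {"steps": [{"dx": 0,"dy": -0.2,"dz": 1,"yaw": 0,"gripper": 0.4},{"dx": 0,"dy": -0.2,"dz": 2.5,"yaw": 0,"gripper": 0.4},{"dx": 0,"dy": -0.2,"dz": 3.8,"yaw": 0,"gripper": 0.4},{"dx": 0,"dy": -0.2,"dz": 4.7,"yaw": 0,"gripper": 0.4},{"dx": 0,"dy": -0.2,"dz": 4.7,"yaw": 0,"gripper": 0.4}]}}

```text
clock: 5.45
tcp_pos: [0.6256, -0.0336, 0.1535]
orientation: [-2.213, -2.228, 0.002]
contact_force: [-0.0, 0.4, -1.9]
grip_width: 0.0449
gripper_force: 41.7
```

```bash
python3 go.py .627 -.0365 .1465
python3 - <<'E'
from h import *
f=grab("side");P=cloud(f);hsv=cv2.cvtColor(f["color"],cv2.COLOR_RGB2HSV)
m=(abs(hsv[...,0].astype(int)-25)<6)&(hsv[...,1]>150)&(P[...,0]>.55)&(P[...,1]<.05)&(P[...,2]>.14)
print(m.sum())
if m.sum()>30:
    z=np.percentile(P[m][:,2],90);q=P[m&(abs(P[...,2]-z)<.005)]
    print(z,cv2.minEnclosingCircle(q[:,:2].astype(np.float32)),q.mean(0))
cv2.imwrite("pics/g3.png",cv2.resize(f["color"][130:290,180:360,::-1],None,fx=3,fy=3))
E
```

```text
tcp [ 0.6256 -0.0336  0.1535] heading of tool y 0.39 tilt 0.1
d cm [-0.29  0.14  0.7 ]
344
0.18118923571801102 ((0.626671314239502, -0.0341518297791481), 0.024260634556412697) [ 0.62558427 -0.03090787  0.17984533]
```

View pics/g3.png

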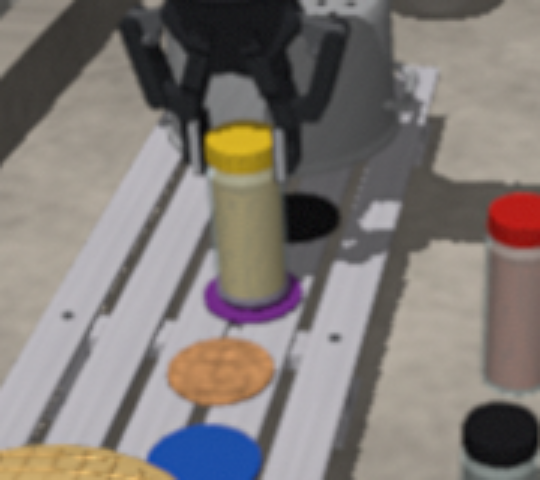

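Yellow hangs over the violet coaster (crop 253,295), a few mm toward +y. I'll correct that and set it down slowly.

Emit:
{"name": "send_rows", "arguments": {"steps": [{"dx": -0.2,"dy": 0.1,"dz": 0,"yaw": 0,"gripper": 0.4},{"dx": -0.3,"dy": 0.1,"dz": 0.2,"yaw": 0,"gripper": 0.4},{"dx": -0.3,"dy": 0.1,"dz": 0.35,"yaw": 0,"gripper": 0.4},{"dx": -0.3,"dy": 0.1,"dz": 0.5,"yaw": 0,"gripper": 0.4},{"dx": -0.3,"dy": 0.1,"dz": 0.55,"yaw": 0,"gripper": 0.4}]}}

```text
clock: 6.12
tcp_pos: [0.6272, -0.0371, 0.1487]
orientation: [-2.215, -2.228, 0.0]
contact_force: [0.0, 0.3, -1.5]
grip_width: 0.0449
gripper_force: 41.7
```

Emit:
{"name": "send_rows", "arguments": {"steps": [{"dx": 0,"dy": 0,"dz": 0.07,"yaw": 0,"gripper": 0.4},{"dx": 0,"dy": 0,"dz": 0.14,"yaw": 0,"gripper": 0.4},{"dx": 0,"dy": 0,"dz": 0.2,"yaw": 0,"gripper": 0.4},{"dx": 0,"dy": 0,"dz": 0.24,"yaw": 0,"gripper": 0.4},{"dx": 0,"dy": 0,"dz": 0.24,"yaw": 0,"gripper": 0.4}]}}

```text
clock: 6.75
tcp_pos: [0.6273, -0.0372, 0.1467]
orientation: [-2.215, -2.228, -0.0]
contact_force: [-1.2, 1.2, 1.0]
grip_width: 0.0451
gripper_force: 42.0
```

Emit:
{"name": "send_rows", "arguments": {"steps": [{"dx": 0,"dy": 0,"dz": 0.06,"yaw": 0,"gripper": 0.4},{"dx": 0,"dy": 0,"dz": 0.06,"yaw": 0,"gripper": 0.56},{"dx": 0,"dy": 0,"dz": 0.06,"yaw": 0,"gripper": 0.65},{"dx": 0,"dy": 0,"dz": 0.06,"yaw": 0,"gripper": 0.8},{"dx": 0,"dy": 0,"dz": 0.06,"yaw": 0,"gripper": 0.8}]}}

```text
clock: 7.38
tcp_pos: [0.6273, -0.0371, 0.1458]
orientation: [2.215, 2.228, -0.0]
contact_force: [0.2, -0.3, 0.2]
grip_width: 0.0684
gripper_force: 0.0
```

Emit:
{"name": "send_rows", "arguments": {"steps": [{"dx": 0,"dy": 0,"dz": -1,"yaw": 0,"gripper": 0.8},{"dx": 0,"dy": 0,"dz": -4,"yaw": 0,"gripper": 0.8},{"dx": 0,"dy": 0,"dz": -8,"yaw": 0,"gripper": 1},{"dx": 0,"dy": -4,"dz": -10,"yaw": 0,"gripper": 1},{"dx": 0,"dy": -10,"dz": -10,"yaw": 0,"gripper": 1}]}}

```text
clock: 8.0
tcp_pos: [0.5286, -0.0381, 0.2483]
orientation: [2.212, 2.225, 0.005]
contact_force: [-0.8, 0.2, 0.7]
grip_width: 0.0856
gripper_force: 0.0
```

```bash
python3 go.py .453 -.0655 .231
python3 - <<'E'
from h import *
for n in("top","side"):
    f=grab(n);P=cloud(f);hsv=cv2.cvtColor(f["color"],cv2.COLOR_RGB2HSV)
    m=(abs(hsv[...,0].astype(int)-25)<6)&(hsv[...,1]>130)&(P[...,0]>.55)&(abs(P[...,1])<.1)&(P[...,2]>.168)&(P[...,2]<.18)
    print(n,m.sum())
    if m.sum()>30: print(np.median(P[m][:,2]),cv2.minEnclosingCircle(P[m][:,:2].astype(np.float32)))
E
```

```text
tcp [ 0.5286 -0.0381  0.2483] heading of tool y 0.34 tilt 0.3
d cm [-2.69 -7.59  1.69]
top 0
side 266
0.1734395401341854 ((0.6263632774353027, -0.039415519684553146), 0.023772139102220535)
```

Yellow stands centred, with its lid at (0.626, -0.039) and z 0.173. Next is red.

Emit:
{"name": "send_rows", "arguments": {"steps": [{"dx": -1,"dy": -4,"dz": 0,"yaw": 0.3,"gripper": 1},{"dx": -2.7,"dy": -7.5,"dz": 0.5,"yaw": 0.3,"gripper": 1},{"dx": -2.7,"dy": -7.5,"dz": 4,"yaw": 0.3,"gripper": 1},{"dx": -2.7,"dy": -7.5,"dz": 8,"yaw": 0.3,"gripper": 1},{"dx": -2.7,"dy": -7.5,"dz": 8,"yaw": 0.3,"gripper": 1}]}}

```text
clock: 8.72
tcp_pos: [0.4509, -0.0654, 0.1646]
orientation: [-2.219, -2.22, 0.006]
contact_force: [0.2, -0.5, 0.9]
grip_width: 0.0851
gripper_force: 0.0
```

```bash
python3 go.py .4535 -.0660 .1
```

```text
tcp [ 0.4509 -0.0654  0.1646] heading of tool y 0.01 tilt 0.27
d cm [-0.05  0.29  6.46]
```

Emit:
{"name": "send_rows", "arguments": {"steps": [{"dx": 0,"dy": 0.3,"dz": 1,"yaw": 0,"gripper": 1},{"dx": 0,"dy": 0.3,"dz": 3.5,"yaw": 0,"gripper": 1},{"dx": 0,"dy": 0.3,"dz": 5.5,"yaw": 0,"gripper": 1},{"dx": 0,"dy": 0.3,"dz": 6.5,"yaw": 0,"gripper": 1},{"dx": 0,"dy": 0.3,"dz": 6.5,"yaw": 0,"gripper": 1}]}}

```text
clock: 9.35
tcp_pos: [0.4559, -0.0653, 0.1011]
orientation: [2.22, 2.222, 0.0]
contact_force: [0.4, -1.0, 1.0]
grip_width: 0.0858
gripper_force: 0.0
```

Emit:
{"name": "send_rows", "arguments": {"steps": [{"dx": 0,"dy": 0,"dz": 0,"yaw": 0,"gripper": 0.8},{"dx": 0,"dy": 0,"dz": 0,"yaw": 0,"gripper": 0.7},{"dx": 0,"dy": 0,"dz": 0,"yaw": 0,"gripper": 0.6},{"dx": 0,"dy": 0,"dz": 0,"yaw": 0,"gripper": 0.4},{"dx": 0,"dy": 0,"dz": 0,"yaw": 0,"gripper": 0.4}], "force": 40}}

```text
clock: 9.98
tcp_pos: [0.4558, -0.0653, 0.1017]
orientation: [-2.221, -2.222, -0.001]
contact_force: [-3.0, -0.7, 11.4]
grip_width: 0.0454
gripper_force: 39.3
```

Emit:
{"name": "send_rows", "arguments": {"steps": [{"dx": 0,"dy": 0,"dz": -0.5,"yaw": 0,"gripper": 0.4},{"dx": 0,"dy": 0,"dz": -2,"yaw": 0,"gripper": 0.4},{"dx": -1,"dy": 0,"dz": -5,"yaw": 0,"gripper": 0.4},{"dx": -3,"dy": 0.5,"dz": -8,"yaw": 0,"gripper": 0.4},{"dx": -6,"dy": 2,"dz": -10,"yaw": 0,"gripper": 0.4}]}}

```text
clock: 10.6
tcp_pos: [0.4756, -0.1251, 0.2029]
orientation: [2.219, 2.224, 0.003]
contact_force: [0.4, 0.2, -2.6]
grip_width: 0.0454
gripper_force: 41.6
```

Emit:
{"name": "send_rows", "arguments": {"steps": [{"dx": -1,"dy": 3,"dz": 0,"yaw": 0,"gripper": 0.4},{"dx": -1.2,"dy": 7,"dz": 0,"yaw": 0,"gripper": 0.4},{"dx": -1.2,"dy": 11,"dz": 0,"yaw": 0,"gripper": 0.4},{"dx": -1.2,"dy": 14,"dz": 0,"yaw": 0,"gripper": 0.4},{"dx": -1.2,"dy": 14.8,"dz": 0,"yaw": 0,"gripper": 0.4}]}}

```text
clock: 11.22
tcp_pos: [0.6248, -0.1365, 0.2012]
orientation: [2.219, 2.223, -0.001]
contact_force: [0.2, 0.6, -2.4]
grip_width: 0.0452
gripper_force: 41.7
```

```bash
python3 go.py .624 -.137 .1657
```

```text
tcp [ 0.6248 -0.1365  0.2012] heading of tool y 0.12 tilt 0.04
d cm [-0.05 -0.08  3.55]
```

Emit:
{"name": "send_rows", "arguments": {"steps": [{"dx": 0,"dy": 0,"dz": 0.8,"yaw": 0,"gripper": 0.4},{"dx": 0,"dy": 0,"dz": 1.8,"yaw": 0,"gripper": 0.4},{"dx": 0,"dy": 0,"dz": 2.6,"yaw": 0,"gripper": 0.4},{"dx": 0,"dy": 0,"dz": 2.9,"yaw": 0,"gripper": 0.4},{"dx": 0,"dy": 0,"dz": 2.9,"yaw": 0,"gripper": 0.4}]}}

```text
clock: 11.85
tcp_pos: [0.6233, -0.1371, 0.1717]
orientation: [-2.221, -2.222, 0.0]
contact_force: [-0.5, 0.6, -2.2]
grip_width: 0.0449
gripper_force: 41.7
```

```bash
cat > lid.py <<'E'
import sys
from h import *
hc={"red":(2,6),"green":(68,15),"yellow":(25,6)}
def lid(name,box,zlo,zhi,cams=("top","side")):
  for n in cams:
    f=grab(n);P=cloud(f);hsv=cv2.cvtColor(f["color"],cv2.COLOR_RGB2HSV).astype(int)
    m=(P[...,0]>box[0])&(P[...,0]<box[1])&(P[...,1]>box[2])&(P[...,1]<box[3])&(P[...,2]>zlo)&(P[...,2]<zhi)
    if name in hc: m&=(np.abs((hsv[...,0]-hc[name][0]+90)%180-90)<hc[name][1])&(hsv[...,1]>110)
    else: m&=(hsv[...,2]<75)
    if m.sum()>30: print(n,name,m.sum(),np.round(np.median(P[m][:,2]),4),np.round(np.hstack(cv2.minEnclosingCircle(P[m][:,:2].astype(np.float32))),4))
    else: print(n,name,m.sum())
if __name__=="__main__":
    a=sys.argv; lid(a[1],list(map(float,a[2:6])),float(a[6]),float(a[7]))
E
python3 go.py .624 -.137 .1657; python3 lid.py red .55 .7 -.2 -.08 .19 .21
```

```text
tcp [ 0.6233 -0.1371  0.1717] heading of tool y 0.04 tilt 0.02
d cm [0.01 0.07 0.6 ]
top red 0
side red 258 0.1992 [ 0.6231 -0.1364  0.0249]
```

Emit:
{"name": "send_rows", "arguments": {"steps": [{"dx": 0.05,"dy": 0,"dz": 0.15,"yaw": 0,"gripper": 0.4},{"dx": 0.05,"dy": 0,"dz": 0.3,"yaw": 0,"gripper": 0.4},{"dx": 0.05,"dy": 0,"dz": 0.42,"yaw": 0,"gripper": 0.4},{"dx": 0.05,"dy": 0,"dz": 0.5,"yaw": 0,"gripper": 0.4},{"dx": 0.05,"dy": 0,"dz": 0.52,"yaw": 0,"gripper": 0.4}]}}

```text
clock: 12.58
tcp_pos: [0.6235, -0.1366, 0.1666]
orientation: [-2.221, -2.222, 0.0]
contact_force: [-0.2, -0.3, -1.9]
grip_width: 0.0451
gripper_force: 41.7
```

Emit:
{"name": "send_rows", "arguments": {"steps": [{"dx": 0,"dy": 0,"dz": 0.04,"yaw": 0,"gripper": 0.4},{"dx": 0,"dy": 0,"dz": 0.08,"yaw": 0,"gripper": 0.4},{"dx": 0,"dy": 0,"dz": 0.12,"yaw": 0,"gripper": 0.4},{"dx": 0,"dy": 0,"dz": 0.15,"yaw": 0,"gripper": 0.4},{"dx": 0,"dy": 0,"dz": 0.15,"yaw": 0,"gripper": 0.4}]}}

```text
clock: 13.2
tcp_pos: [0.6236, -0.1369, 0.1659]
orientation: [2.221, 2.222, 0.001]
contact_force: [-1.8, -0.6, 5.2]
grip_width: 0.0452
gripper_force: 42.5
```

Red is touching. Release it and back off toward black.

Emit:
{"name": "send_rows", "arguments": {"steps": [{"dx": 0,"dy": 0,"dz": 0,"yaw": 0,"gripper": 0.54},{"dx": 0,"dy": 0,"dz": 0,"yaw": 0,"gripper": 0.58},{"dx": 0,"dy": 0,"dz": 0,"yaw": 0,"gripper": 0.65},{"dx": 0,"dy": 0,"dz": 0,"yaw": 0,"gripper": 0.8},{"dx": 0,"dy": 0,"dz": 0,"yaw": 0,"gripper": 0.8}]}}

```text
clock: 13.82
tcp_pos: [0.6236, -0.1365, 0.1651]
orientation: [-2.22, -2.222, -0.0]
contact_force: [-0.2, 0.3, 0.2]
grip_width: 0.0684
gripper_force: 0.0
```

Emit:
{"name": "send_rows", "arguments": {"steps": [{"dx": 0,"dy": 0,"dz": -1,"yaw": 0,"gripper": 0.8},{"dx": 0,"dy": 0,"dz": -4,"yaw": 0,"gripper": 0.8},{"dx": 0,"dy": 0,"dz": -7.5,"yaw": 0,"gripper": 1},{"dx": 0,"dy": -4,"dz": -9,"yaw": 0,"gripper": 1},{"dx": 0,"dy": -10,"dz": -9,"yaw": 0,"gripper": 1}]}}

```text
clock: 14.45
tcp_pos: [0.5245, -0.1371, 0.2572]
orientation: [2.217, 2.22, 0.003]
contact_force: [-0.3, -0.2, -0.3]
grip_width: 0.085
gripper_force: 0.0
```

```bash
python3 go.py .3998 -.1965 .2; python3 lid.py red .55 .7 -.2 -.08 .185 .2; python3 lid.py green .36 .44 -.24 -.15 .08 .1
```

```text
tcp [ 0.5245 -0.1371  0.2572] heading of tool y 0.08 tilt 0.25
d cm [ -5.91 -12.51   5.67]
top red 313 0.1932 [ 0.6236 -0.137   0.0234]
side red 254 0.1929 [ 0.6214 -0.1368  0.0244]
top green 0
side green 230 0.0891 [ 0.3988 -0.1938  0.0235]
```

Emit:
{"name": "send_rows", "arguments": {"steps": [{"dx": -2,"dy": -4,"dz": 0,"yaw": 0,"gripper": 1},{"dx": -4,"dy": -8.5,"dz": 0,"yaw": 0,"gripper": 1},{"dx": -5.9,"dy": -12.5,"dz": 2,"yaw": 0,"gripper": 1},{"dx": -5.9,"dy": -12.5,"dz": 7,"yaw": 0,"gripper": 1},{"dx": -5.9,"dy": -12.5,"dz": 12,"yaw": 0,"gripper": 1}]}}

```text
clock: 15.28
tcp_pos: [0.4012, -0.1964, 0.1352]
orientation: [2.217, 2.22, 0.004]
contact_force: [1.0, 1.3, -0.7]
grip_width: 0.0851
gripper_force: 0.0
```

```bash
python3 go.py .3998 -.1965 .060
```

```text
tcp [ 0.4012 -0.1964  0.1352] heading of tool y 0.07 tilt 0.28
d cm [ 0.   -0.18  7.52]
```

Emit:
{"name": "send_rows", "arguments": {"steps": [{"dx": 0,"dy": -0.1,"dz": 1.5,"yaw": 0,"gripper": 1},{"dx": 0,"dy": -0.1,"dz": 4,"yaw": 0,"gripper": 1},{"dx": 0,"dy": -0.1,"dz": 6.5,"yaw": 0,"gripper": 1},{"dx": 0,"dy": -0.1,"dz": 7.5,"yaw": 0,"gripper": 1},{"dx": 0,"dy": -0.1,"dz": 7.5,"yaw": 0,"gripper": 1}]}}

```text
clock: 15.9
tcp_pos: [0.3984, -0.1961, 0.0606]
orientation: [2.22, 2.222, 0.0]
contact_force: [0.2, 0.1, 1.1]
grip_width: 0.0851
gripper_force: 0.0
```

Emit:
{"name": "send_rows", "arguments": {"steps": [{"dx": 0,"dy": 0,"dz": 0,"yaw": 0,"gripper": 0.8},{"dx": 0,"dy": 0,"dz": 0,"yaw": 0,"gripper": 0.7},{"dx": 0,"dy": 0,"dz": 0,"yaw": 0,"gripper": 0.6},{"dx": 0,"dy": 0,"dz": 0,"yaw": 0,"gripper": 0.4},{"dx": 0,"dy": 0,"dz": 0,"yaw": 0,"gripper": 0.4}], "force": 40}}

```text
clock: 16.52
tcp_pos: [0.3981, -0.196, 0.0609]
orientation: [2.22, 2.222, 0.001]
contact_force: [-0.9, 0.7, 8.6]
grip_width: 0.0454
gripper_force: 39.6
```

Emit:
{"name": "send_rows", "arguments": {"steps": [{"dx": 0,"dy": 0,"dz": -0.5,"yaw": 0,"gripper": 0.4},{"dx": 0,"dy": 0.3,"dz": -2.5,"yaw": 0,"gripper": 0.4},{"dx": 0.5,"dy": 1,"dz": -6,"yaw": 0,"gripper": 0.4},{"dx": 3,"dy": 2,"dz": -10,"yaw": 0,"gripper": 0.4},{"dx": 7,"dy": 3,"dz": -13,"yaw": 0,"gripper": 0.4}]}}

```text
clock: 17.15
tcp_pos: [0.4278, -0.1261, 0.1918]
orientation: [2.223, 2.218, 0.001]
contact_force: [0.7, 1.1, -2.0]
grip_width: 0.0457
gripper_force: 41.3
```

Emit:
{"name": "send_rows", "arguments": {"steps": [{"dx": 4.5,"dy": 0.8,"dz": 0,"yaw": 0,"gripper": 0.4},{"dx": 9,"dy": 2,"dz": 0,"yaw": 0,"gripper": 0.4},{"dx": 13,"dy": 4,"dz": 0,"yaw": 0,"gripper": 0.4},{"dx": 16,"dy": 7,"dz": 0,"yaw": 0,"gripper": 0.4},{"dx": 17,"dy": 10,"dz": 0,"yaw": 0,"gripper": 0.4}]}}

```text
clock: 17.77
tcp_pos: [0.5277, 0.0471, 0.1901]
orientation: [-2.216, -2.226, -0.0]
contact_force: [0.1, -0.4, -1.3]
grip_width: 0.0455
gripper_force: 41.3
```

```bash
python3 go.py .6228 .046 .19
```

```text
tcp [0.5277 0.0471 0.1901] heading of tool y 0.26 tilt 0.06
d cm [-0.16  9.51 -0.  ]
```

Emit:
{"name": "send_rows", "arguments": {"steps": [{"dx": 0,"dy": 3.5,"dz": 0,"yaw": 0.2,"gripper": 0.4},{"dx": -0.1,"dy": 7,"dz": 0.3,"yaw": 0.2,"gripper": 0.4},{"dx": -0.1,"dy": 9.2,"dz": 2,"yaw": 0.2,"gripper": 0.4},{"dx": -0.1,"dy": 9.5,"dz": 4,"yaw": 0.2,"gripper": 0.4},{"dx": -0.1,"dy": 9.5,"dz": 5,"yaw": 0.2,"gripper": 0.4}]}}

```text
clock: 18.4
tcp_pos: [0.6207, 0.0433, 0.1384]
orientation: [-2.223, -2.217, 0.004]
contact_force: [-0.0, 0.1, -0.8]
grip_width: 0.0455
gripper_force: 41.3
```

```bash
python3 go.py .6228 .046 .125; python3 lid.py green .55 .7 0 .1 .147 .168;python3 go.py .6228 .046 .125
```

```text
tcp [0.6207 0.0433 0.1384] heading of tool y -0.16 tilt 0.19
d cm [0.27 0.22 1.33]
top green 9
side green 375 0.1658 [0.6204 0.0468 0.0232]
tcp [0.6204 0.0434 0.1387] heading of tool y -0.16 tilt 0.2
d cm [0.26 0.25 1.37]
```

Emit:
{"name": "send_rows", "arguments": {"steps": [{"dx": 0.05,"dy": 0.2,"dz": 0.3,"yaw": 0,"gripper": 0.4},{"dx": 0.05,"dy": 0.2,"dz": 0.6,"yaw": 0,"gripper": 0.4},{"dx": 0.05,"dy": 0.2,"dz": 0.9,"yaw": 0,"gripper": 0.4},{"dx": 0.05,"dy": 0.2,"dz": 1.05,"yaw": 0,"gripper": 0.4},{"dx": 0.05,"dy": 0.2,"dz": 1.05,"yaw": 0,"gripper": 0.4}]}}

```text
clock: 19.12
tcp_pos: [0.6243, 0.0439, 0.1297]
orientation: [-2.224, -2.218, 0.0]
contact_force: [0.5, -0.0, -1.0]
grip_width: 0.0451
gripper_force: 41.3
```

```bash
python3 go.py .6228 .046 .125; python3 lid.py green .55 .7 0 .1 .147 .159
```

```text
tcp [0.6243 0.0439 0.1297] heading of tool y -0.15 tilt 0.0
d cm [ 0.21 -0.15  0.47]
top green 19
side green 237 0.1566 [0.6248 0.0469 0.0238]
```

Emit:
{"name": "send_rows", "arguments": {"steps": [{"dx": 0,"dy": -0.1,"dz": 0.1,"yaw": 0,"gripper": 0.4},{"dx": 0,"dy": -0.15,"dz": 0.2,"yaw": 0,"gripper": 0.4},{"dx": 0,"dy": -0.15,"dz": 0.3,"yaw": 0,"gripper": 0.4},{"dx": 0,"dy": -0.15,"dz": 0.38,"yaw": 0,"gripper": 0.4},{"dx": 0,"dy": -0.15,"dz": 0.4,"yaw": 0,"gripper": 0.4}]}}

```text
clock: 19.85
tcp_pos: [0.6228, 0.0439, 0.1256]
orientation: [-2.224, -2.218, 0.0]
contact_force: [0.0, 0.4, -1.1]
grip_width: 0.0452
gripper_force: 41.3
```

Emit:
{"name": "send_rows", "arguments": {"steps": [{"dx": 0,"dy": 0,"dz": 0.03,"yaw": 0,"gripper": 0.4},{"dx": 0,"dy": 0,"dz": 0.06,"yaw": 0,"gripper": 0.4},{"dx": 0,"dy": 0,"dz": 0.09,"yaw": 0,"gripper": 0.4},{"dx": 0,"dy": 0,"dz": 0.12,"yaw": 0,"gripper": 0.4},{"dx": 0,"dy": 0,"dz": 0.12,"yaw": 0,"gripper": 0.4}]}}

```text
clock: 20.48
tcp_pos: [0.6231, 0.0439, 0.125]
orientation: [2.224, 2.218, 0.001]
contact_force: [-0.6, -0.1, 5.7]
grip_width: 0.0455
gripper_force: 41.9
```

Emit:
{"name": "send_rows", "arguments": {"steps": [{"dx": 0,"dy": 0,"dz": 0,"yaw": 0,"gripper": 0.54},{"dx": 0,"dy": 0,"dz": 0,"yaw": 0,"gripper": 0.58},{"dx": 0,"dy": 0,"dz": 0,"yaw": 0,"gripper": 0.65},{"dx": 0,"dy": 0,"dz": 0,"yaw": 0,"gripper": 0.8},{"dx": 0,"dy": 0,"dz": 0,"yaw": 0,"gripper": 0.8}]}}

```text
clock: 21.1
tcp_pos: [0.6228, 0.044, 0.1243]
orientation: [-2.224, -2.218, 0.0]
contact_force: [-0.8, -0.0, 0.3]
grip_width: 0.0682
gripper_force: 0.0
```

Emit:
{"name": "send_rows", "arguments": {"steps": [{"dx": 0,"dy": 0,"dz": -1,"yaw": 0,"gripper": 0.8},{"dx": 0,"dy": 0,"dz": -4,"yaw": 0,"gripper": 0.8},{"dx": 0,"dy": 0,"dz": -8,"yaw": 0,"gripper": 1},{"dx": 0.5,"dy": -4,"dz": -9,"yaw": 0,"gripper": 1},{"dx": 1.5,"dy": -10,"dz": -9,"yaw": 0,"gripper": 1}]}}

```text
clock: 21.72
tcp_pos: [0.5239, 0.0589, 0.2163]
orientation: [2.224, 2.215, 0.005]
contact_force: [-0.2, 0.2, 1.0]
grip_width: 0.0856
gripper_force: 0.0
```

```bash
python3 go.py .4462 .0728 .120; python3 lid.py green .55 .7 0 .1 .146 .16; python3 lid.py black .41 .48 .04 .11 .06 .08
```

```text
tcp [0.5239 0.0589 0.2163] heading of tool y -0.23 tilt 0.24
d cm [ 1.36 -7.82  9.6 ]
top green 0
side green 340 0.1538 [0.6222 0.0457 0.0229]
top black 0
side black 412 0.0695 [0.4456 0.0747 0.0237]
```

Emit:
{"name": "send_rows", "arguments": {"steps": [{"dx": 0.7,"dy": -4,"dz": 1,"yaw": 0,"gripper": 1},{"dx": 1.4,"dy": -7.8,"dz": 3,"yaw": 0,"gripper": 1},{"dx": 1.4,"dy": -7.8,"dz": 8,"yaw": 0,"gripper": 1},{"dx": 1.4,"dy": -7.8,"dz": 11,"yaw": 0,"gripper": 1},{"dx": 1.4,"dy": -7.8,"dz": 11,"yaw": 0,"gripper": 1}]}}

```text
clock: 22.55
tcp_pos: [0.4453, 0.0727, 0.1035]
orientation: [2.225, 2.217, -0.005]
contact_force: [0.2, 0.0, 0.2]
grip_width: 0.0855
gripper_force: 0.0
```

```bash
python3 go.py .4464 .0730 .041
```

```text
tcp [0.4453 0.0727 0.1035] heading of tool y -0.21 tilt 0.18
d cm [0.04 0.13 6.25]
```

Emit:
{"name": "send_rows", "arguments": {"steps": [{"dx": 0,"dy": 0.1,"dz": 1.2,"yaw": 0,"gripper": 1},{"dx": 0,"dy": 0.1,"dz": 3.5,"yaw": 0,"gripper": 1},{"dx": 0,"dy": 0.1,"dz": 5.3,"yaw": 0,"gripper": 1},{"dx": 0,"dy": 0.1,"dz": 6.1,"yaw": 0,"gripper": 1},{"dx": 0,"dy": 0.1,"dz": 6.2,"yaw": 0,"gripper": 1}]}}

```text
clock: 23.18
tcp_pos: [0.4466, 0.0734, 0.0427]
orientation: [2.224, 2.218, 0.001]
contact_force: [0.3, 0.1, -0.8]
grip_width: 0.0857
gripper_force: 0.0
```

Emit:
{"name": "send_rows", "arguments": {"steps": [{"dx": 0,"dy": 0,"dz": 0,"yaw": 0,"gripper": 0.8},{"dx": 0,"dy": 0,"dz": 0,"yaw": 0,"gripper": 0.7},{"dx": 0,"dy": 0,"dz": 0,"yaw": 0,"gripper": 0.6},{"dx": 0,"dy": 0,"dz": 0,"yaw": 0,"gripper": 0.4},{"dx": 0,"dy": 0,"dz": 0,"yaw": 0,"gripper": 0.4}], "force": 40}}

```text
clock: 23.8
tcp_pos: [0.4463, 0.0735, 0.0433]
orientation: [-2.224, -2.218, -0.002]
contact_force: [-3.5, 0.1, 11.9]
grip_width: 0.0447
gripper_force: 38.9
```

Emit:
{"name": "send_rows", "arguments": {"steps": [{"dx": 0,"dy": 0,"dz": -0.5,"yaw": 0,"gripper": 0.4},{"dx": 0,"dy": 0,"dz": -2.5,"yaw": 0,"gripper": 0.4},{"dx": 0.5,"dy": 0.3,"dz": -6,"yaw": 0,"gripper": 0.4},{"dx": 2.5,"dy": 1.2,"dz": -9.5,"yaw": 0,"gripper": 0.4},{"dx": 5,"dy": 3.2,"dz": -11,"yaw": 0,"gripper": 0.4}]}}

```text
clock: 24.42
tcp_pos: [0.4783, 0.1236, 0.1544]
orientation: [-2.225, -2.217, -0.003]
contact_force: [0.5, -0.4, -0.7]
grip_width: 0.0446
gripper_force: 41.2
```

Emit:
{"name": "send_rows", "arguments": {"steps": [{"dx": 0.8,"dy": 3.2,"dz": 0,"yaw": 0,"gripper": 0.4},{"dx": 0.8,"dy": 6.8,"dz": 0,"yaw": 0,"gripper": 0.4},{"dx": 0.8,"dy": 10.5,"dz": 0,"yaw": 0,"gripper": 0.4},{"dx": 0.8,"dy": 12.5,"dz": 0.5,"yaw": 0,"gripper": 0.4},{"dx": 0.8,"dy": 12.9,"dz": 2,"yaw": 0,"gripper": 0.4}]}}

```text
clock: 25.05
tcp_pos: [0.6083, 0.1308, 0.1323]
orientation: [2.224, 2.217, 0.001]
contact_force: [-1.5, 0.0, -1.8]
grip_width: 0.0447
gripper_force: 41.3
```

```bash
python3 go.py .607 .1308 .1073
```

```text
tcp [0.6083 0.1308 0.1323] heading of tool y -0.17 tilt 0.09
d cm [-0.   -0.13  2.5 ]
```

Emit:
{"name": "send_rows", "arguments": {"steps": [{"dx": 0,"dy": -0.1,"dz": 0.5,"yaw": 0,"gripper": 0.4},{"dx": 0,"dy": -0.1,"dz": 1,"yaw": 0,"gripper": 0.4},{"dx": 0,"dy": -0.1,"dz": 1.5,"yaw": 0,"gripper": 0.4},{"dx": 0,"dy": -0.1,"dz": 1.9,"yaw": 0,"gripper": 0.4},{"dx": 0,"dy": -0.1,"dz": 1.9,"yaw": 0,"gripper": 0.4}]}}

```text
clock: 25.68
tcp_pos: [0.6058, 0.131, 0.1133]
orientation: [-2.224, -2.218, 0.0]
contact_force: [0.1, -0.5, -0.8]
grip_width: 0.0447
gripper_force: 41.3
```

```bash
python3 go.py .607 .1308 .1073
python3 - <<'E'
from h import *
f=grab("side");cv2.imwrite("pics/g4.png",cv2.resize(f["color"][150:340,160:340,::-1],None,fx=3,fy=3))
E
```

```text
tcp [0.6058 0.131  0.1133] heading of tool y -0.15 tilt 0.02
d cm [-0.02  0.12  0.6 ]
```

View pics/g4.png

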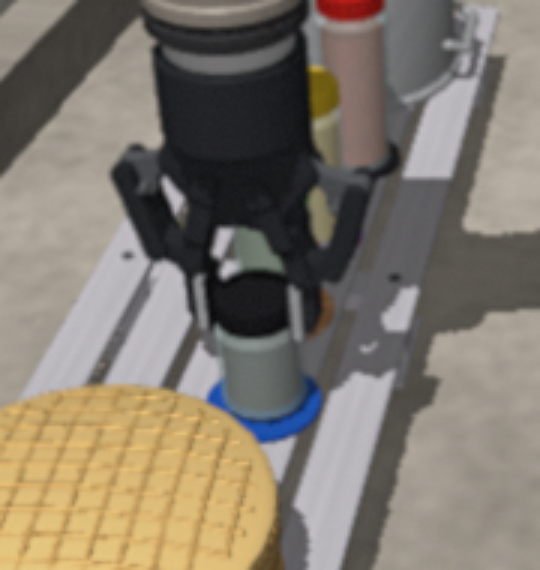

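The black jar hangs just above the blue coaster (crop 265,405), centred. The other three stand behind it. Now I'll lower it.

Emit:
{"name": "send_rows", "arguments": {"steps": [{"dx": 0,"dy": 0.1,"dz": 0.15,"yaw": 0,"gripper": 0.4},{"dx": 0,"dy": 0.1,"dz": 0.3,"yaw": 0,"gripper": 0.4},{"dx": 0,"dy": 0.1,"dz": 0.42,"yaw": 0,"gripper": 0.4},{"dx": 0,"dy": 0.1,"dz": 0.5,"yaw": 0,"gripper": 0.4},{"dx": 0,"dy": 0.1,"dz": 0.52,"yaw": 0,"gripper": 0.4}]}}

```text
clock: 26.35
tcp_pos: [0.6071, 0.131, 0.1082]
orientation: [-2.224, -2.218, 0.0]
contact_force: [0.2, 0.8, -1.5]
grip_width: 0.0448
gripper_force: 41.3
```

Emit:
{"name": "send_rows", "arguments": {"steps": [{"dx": 0,"dy": 0,"dz": 0.04,"yaw": 0,"gripper": 0.4},{"dx": 0,"dy": 0,"dz": 0.08,"yaw": 0,"gripper": 0.4},{"dx": 0,"dy": 0,"dz": 0.12,"yaw": 0,"gripper": 0.4},{"dx": 0,"dy": 0,"dz": 0.14,"yaw": 0,"gripper": 0.4},{"dx": 0,"dy": 0,"dz": 0.14,"yaw": 0,"gripper": 0.4}]}}

```text
clock: 26.98
tcp_pos: [0.6072, 0.131, 0.1075]
orientation: [-2.224, -2.218, -0.001]
contact_force: [-3.2, 0.7, 5.8]
grip_width: 0.0447
gripper_force: 42.1
```

Emit:
{"name": "send_rows", "arguments": {"steps": [{"dx": 0,"dy": 0,"dz": 0,"yaw": 0,"gripper": 0.54},{"dx": 0,"dy": 0,"dz": 0,"yaw": 0,"gripper": 0.58},{"dx": 0,"dy": 0,"dz": 0,"yaw": 0,"gripper": 0.65},{"dx": 0,"dy": 0,"dz": 0,"yaw": 0,"gripper": 0.8},{"dx": 0,"dy": 0,"dz": 0,"yaw": 0,"gripper": 0.8}]}}

```text
clock: 27.6
tcp_pos: [0.6071, 0.131, 0.1068]
orientation: [2.224, 2.218, -0.0]
contact_force: [0.5, -0.7, 0.3]
grip_width: 0.0684
gripper_force: 0.0
```

Emit:
{"name": "send_rows", "arguments": {"steps": [{"dx": 0,"dy": 0,"dz": -1,"yaw": 0,"gripper": 0.8},{"dx": 0,"dy": 0,"dz": -4,"yaw": 0,"gripper": 0.8},{"dx": 0,"dy": 0,"dz": -9,"yaw": 0,"gripper": 1},{"dx": 0,"dy": -4,"dz": -12,"yaw": 0,"gripper": 1},{"dx": 3,"dy": -9,"dz": -13,"yaw": 0,"gripper": 1}]}}

```text
clock: 28.22
tcp_pos: [0.5184, 0.159, 0.2397]
orientation: [2.229, 2.21, 0.006]
contact_force: [-0.1, 1.3, -0.8]
grip_width: 0.0851
gripper_force: 0.0
```

Emit:
{"name": "send_rows", "arguments": {"steps": [{"dx": 4,"dy": -2,"dz": 0,"yaw": 0,"gripper": 1},{"dx": 9,"dy": -4,"dz": 0,"yaw": 0,"gripper": 1},{"dx": 14,"dy": -6,"dz": 0,"yaw": 0,"gripper": 1},{"dx": 19,"dy": -8,"dz": 0,"yaw": 0,"gripper": 1},{"dx": 24,"dy": -9,"dz": 0,"yaw": 0,"gripper": 1}]}}

```text
clock: 28.85
tcp_pos: [0.4268, 0.4032, 0.2379]
orientation: [-2.223, -2.219, -0.001]
contact_force: [0.8, -0.4, 0.4]
grip_width: 0.0854
gripper_force: 0.0
```

```bash
python3 lid.py red .55 .7 -.2 -.08 .185 .2;python3 lid.py yellow .55 .7 -.1 .02 .167 .18;python3 lid.py green .55 .7 0 .1 .146 .16; python3 lid.py black .57 .65 .09 .17 .126 .14
python3 - <<'E'
from meas import *
measure(dict(pA=(267,328),pB=(324,322),pC=(367,335),basket=(180,185),pot=(465,150)),{},0)
f=grab("top");cv2.imwrite("pics/e.png",f["color"][...,::-1]);cv2.imwrite("pics/e2.png",cv2.resize(f["color"][140:230,240:420,::-1],None,fx=4,fy=4))
E
```

```text
top red 480 0.1931 [ 0.6233 -0.138   0.024 ]
side red 156 0.1928 [ 0.6219 -0.136   0.0238]
top yellow 435 0.1734 [ 0.6289 -0.0393  0.0231]
side yellow 281 0.1733 [ 0.6268 -0.0402  0.0248]
top green 405 0.1533 [0.6247 0.0434 0.0226]
side green 337 0.1537 [0.6229 0.0448 0.0223]
top black 420 0.1332 [0.6072 0.1296 0.0233]
side black 261 0.1338 [0.6077 0.1318 0.0221]
top pA z 0.0696 circ [0.3534 0.1192] r 0.0233 mean [0.3531 0.1187] 412
top pB z 0.0695 circ [0.3628 0.0033] r 0.0228 mean [0.3621 0.0032] 385
top pC z 0.0695 circ [ 0.3345 -0.0812] r 0.0226 mean [ 0.3346 -0.0816] 397
top basket z 0.1342 circ [0.6323 0.2795] r 0.0796 mean [0.6371 0.285 ] 3832
top pot z 0.1693 circ [ 0.6766 -0.2728] r 0.0800 mean [ 0.6731 -0.2746] 4965
```

View pics/e.png

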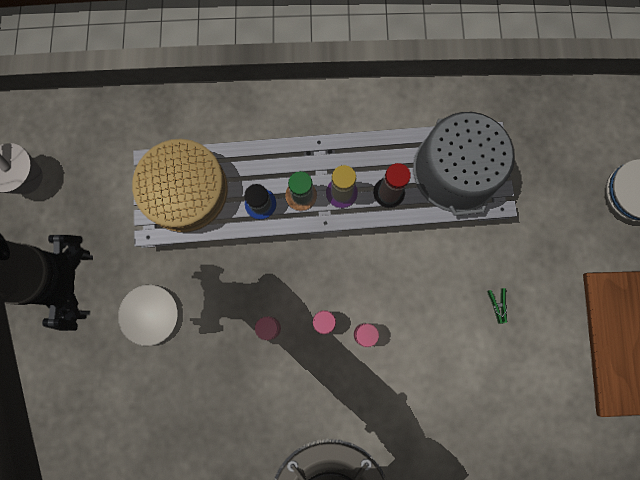

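View pics/e2.png

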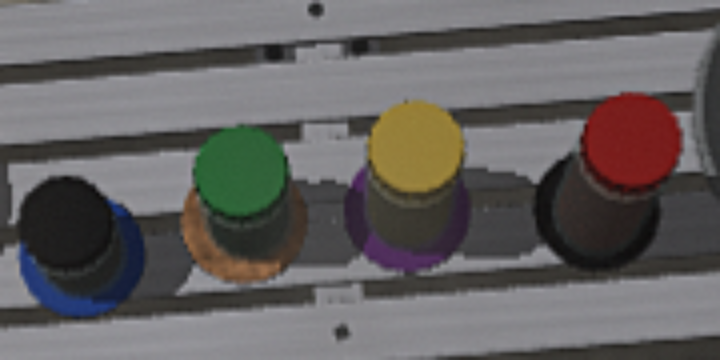

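The final view shows black, green, yellow and red on blue, cork, violet and charcoal. They are upright and within about 2.5 mm of centre. The pot, basket and pink jars have not moved, and the arm is clear.

```bash
python3 -c "
from bench import workorder
print(workorder.hand_in())"
```

```text
the job is handed in; nothing more can be done
None
```

The four jars stand upright on their coasters in height order: red next to the pot, then yellow, green, and black next to the basket, each within about 2.5 mm of centre. The pot, basket and pink look-alikes did not move, and the job was handed in at about 30 s on the robot's clock; the hand-in returned no verdict.

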